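# Roll a vial up the loader

### The arm

A 6-joint arm with a two-finger parallel gripper is mounted at the origin on a cart in front of the work surface, level with it; the furniture and walls round the work are solid. World frame = base frame: x ahead of the robot, y to its left, z up, the work surface at z = 0. Lengths are in m, angles in rad, forces in N, time in s.
With the tool pointing down it reaches from about 0.325 to 0.775 m from the base axis. Payload 5.5 kg.
Tool frame: the origin (TCP) lies between the finger pads; the fingertips stand 14 mm ahead of it and the grasp point (between the pads) lies 5 mm behind it; x points along the fingers, y is the direction in which the jaws open and shut, and the axes are right-handed (so a half turn about x gives the same grasp; the last joint's range is limited). The gripper opens to 88 mm and grips with 3 to 60 N. Pads are 20 mm wide; open, the fingers measure 115 mm over their backs; the gripper's body (75 mm by 178 mm) begins 61 mm behind the grasp point.
Start: joints at [-1.277, 0.091, 1.231, -0, 1.82, -0.057], TCP at [0.206, -0.563, 0.237] pointing down, gripper open.
Joint ranges: [-2.87, 2.87], [-0.86, 2.18], [0.17, 2.46], [-1.51, 4.65], [0.06, 2.69], [-2.65, 2.65]. Speed limits (rad/s): [2.57, 2.57, 3.01, 3.14, 3.14, 3.14].

### API

Orientations are given as a rotation vector (axis times angle).
In Python, from plant import get_state, read_camera, sign_off, find_in, cut_out, spot_point gives the robot as it stands.
- The arm moves only by the shell command python3 -m jog 'ROWS' [OPENING] [FORCE]. ROWS is JSON, a list of rows, each an object with "translation": the shift along the tool's x, y, z in cm, a list of three; "angular": the turn, a rotation vector about the tool's x, y, z in degrees, a list of three. In form: [{"translation": [dx, dy, dz], "angular": [ax, ay, az]}, ...]. A call has 1 to 20 rows; each row is the pose to reach, as a shift and turn from the pose commanded when the call began, along the tool's axes at that moment; what a row does not reach only later rows make up. A row lasts 1/10 s, in which the tool goes at most 50 mm and 8.59 degrees, less where a joint would pass 70% of its speed; a pose out of reach is approached as far as the arm can. A call with a gripper value outside its range is refused whole. OPENING is the closure, from 0 (fully open) to 1 (shut), set as the call begins (- or left out, the last holds). The fingers move at their own pace and stop on an object; FORCE is the grip in N (left out, the last holds). Time passes only in rows, so rows that repeat a pose let the fingers close. It gives the time, the measured TCP pose, the force and the opening at its end, in the units of the state.
- get_state(): the state, without advancing time (a new reading comes with each control period).
- read_camera(name): name is "side" or "top"; returns a dict with "frame" (400x640x3 uint8, red, green, blue), "intrinsics" (3x3 intrinsics, pixels), "k1" (the pictures are not rectified: a ray, as slopes to the right and down, at radius r is drawn at 1 + k1 r^2 times it, then the intrinsics apply), "origin" and "rotation" of the camera in the world. Camera axes: x right, y up, looking along -z (the intrinsics and any distortion apply to the point x, -y, -z); pixel columns grow to the right and rows downward; lengths in m; the calibration is good to about 2 mm. A picture is of the moment at which its call begins. There is no depth.
- sign_off(): hands the job in, once; it reports no verdict.
Trained networks look in a picture, given as the dict that the camera call returned (one of the last four; its "shot" number tells which), for a name from the list of things; names that differ only in an ending like _2 or _b are one class to them, and where a whole thing is asked for, a point or a joint stands for the part that bears it (a point fixed in the world has none). Each returns a list of dicts, best first, with "confidence" (0 to 1); they miss things now and then, are a little off and sometimes report something else, mostly with a low value. They report only what shows in the picture. A call takes as long as a camera call. They do not tell look-alikes from the thing itself.
- find_in(picture, thing): "pixel" ([column, row] in pixels, amid what is visible of it).
- cut_out(picture, thing): "pixels" (400x640 bool, what is visible of it) and "pixel" ([column, row] in pixels, amid what is visible of it).
- spot_point(picture, thing): "pixel" ([column, row] in pixels: a listed point, or the origin of a listed thing).
The state is a dict: "time": time; "joint_pos": joint angles; "joint_vel": joint speeds; "tau": joint torques, N m; "ee_pos": TCP position; "tcp_rot": TCP orientation; "wrist_force": force on the tool from outside, world axes, zero at the start; "ft_torque": the same for the moment, N m; "gripper_width": opening from 0.0 (shut) to 1.0 (fully open).
Only numpy, scipy, OpenCV 4.12 (cv2) and the standard library are available. Lean on these libraries where they do the work, as an engineer would, in place of code of your own. Each camera call takes 0.05 s, during which the arm holds its last target.

### The job

Two capped vials lie at the foot of the two-lane sloped vial loader. With the fingertips, push the blue-capped vial up its lane, without flicking or lifting it, until it drops over the lip into the pocket at the top and stays there against the stop plate; leave the red-capped vial at the foot of its lane. Then, with the vial parked, press the loader's green button fully down and let go; do not knock over or shove the other things on the worktop.

Things in the scene. Friction and masses are not known exactly. Their poses are not given: they have to be found in the camera images.
- loader: fixed two-lane sloped gutter, white and aluminium, 275 mm long, 142 wide. Origin on the worktop under it; x points uphill along the lanes, y left looking uphill, z up. All loader figures are in this frame. Lane centres at y = +33.5 and -33.5 mm; lanes 59 mm wide between rails 8 mm wide, tops 16 mm above the lane floor. At x = 66 to 128 a console, top at z = 60, bears the button
- vial_blue: amber glass vial with blue cap and paper label: a plain cylinder 34 mm across, 58 mm long, 30 to 65 g, lying across its lane (left or right, it varies) against the foot. Origin at its centre; own y is the cylinder's axis; it turns as it rolls. Centre at loader x = -112, z = 43 mm at the start; x = 45, z = 68 when parked, with at most 2 mm of play
- vial_red: the same vial with a red cap, lying at the foot of the other lane; to be left there. Origin at its centre.
- seat_left (a point): centre of a vial parked in the left lane's pocket (left looking uphill). The pocket is level, from the lip (x = 30 mm) to the upright stop plate (face at x = 62, top at z = 82); its floor is at z = 51, 5 mm below the lip. A vial whose centre is pushed some 6 mm past the lip edge falls in by itself
- seat_right (a point): the same for the right lane
- read_button_top (a point): centre of the top of the green push button (28 mm across) on the loader's console; it is pressed straight down
- read_button (a joint): travel of the green button in m: 0 up, 0.006 fully down (5 N); springs back when released
- specimen_cup: specimen cup with a red lid, 60 mm across, 66 mm high, standing loose on the worktop; a bystander. Origin under its centre
- slide_box: dark blue slide box 38 x 89 x 32 mm, loose on the worktop; a bystander. Origin under its centre
- swab_tub: white tub with an orange lid, 48 mm across, 41 mm high, loose on the worktop; a bystander. Origin under its centre
- bed (a point): point on the slope between the lanes, half-way from foot sill to lip; x points up the slope, z square out of the lane floor. The floor rises at 12 degrees from the foot (uphill face at loader x = -125, floor there at z = 23 mm: a sill 7 mm high with a tab 14 high, 5 wide in each corner) to the lip edge (x = 30, z = 56). A vial let go on the slope rolls back to the foot
There are look-alikes about, which are no part of the job. What is shaped like the vial_blue but purple is not meant.

How it is judged:
By the outcome, as a careful person would: the job done as asked, in the order asked, and still so for the second after the job is handed in, with the robot touching nothing.
It also fails if it takes over 42 s, if anything falls off the work surface, if the arm or the gripper's body presses on something with over 40 N, if the wrist force passes 120 N, or if a joint passes its speed limit or range.

## Working session

There is one attempt and no reset: what is moved stays moved. The work goes in short steps, Python scripts to look and compute and a shell command to move; the robot and the scene stay as the last step left them, time stands still between calls to the robot, and variables do not carry over. Pictures are saved under pics/ and viewed, and the job is handed in when it is done.

```bash
ls; mkdir -p pics; cat > h.py <<'E'
import numpy as np, cv2
from plant import *
from scipy.spatial.transform import Rotation as R
def save(p,n): cv2.imwrite(f'pics/{n}.png',cv2.cvtColor(p['frame'],cv2.COLOR_RGB2BGR))
def ray(p,px):
    K=np.array(p['intrinsics']);k1=p['k1']
    d=cv2.undistortPoints(np.array([[px]],float),K,np.array([k1,0,0,0,0.]))[0,0]
    v=np.array(p['rotation'])@np.array([d[0],-d[1],-1]); return np.array(p['origin']),v/np.linalg.norm(v)
def onz(p,px,z):
    o,v=ray(p,px); return o+v*(z-o[2])/v[2]
def proj(p,X):
    c=np.array(p['rotation']).T@(np.array(X)-np.array(p['origin'])); a=c[0]/-c[2];b=-c[1]/-c[2]; f=1+p['k1']*(a*a+b*b)
    K=np.array(p['intrinsics']); return (K@[a*f,b*f,1])[:2]
def tri(p1,a,p2,b):
    A=np.zeros((3,3));B=np.zeros(3)
    for o,v in (ray(p1,a),ray(p2,b)):
        M=np.eye(3)-np.outer(v,v);A+=M;B+=M@o
    return np.linalg.solve(A,B)
E
python3 - <<'E'
from h import *
t=read_camera('top');s=read_camera('side');save(t,'t0');save(s,'s0')
print(t['origin'],s['origin'],get_state())
for n in ['loader','vial_blue','vial_red','specimen_cup','slide_box','swab_tub','read_button','read_button_top','seat_left','seat_right','bed']:
    for nm,p in (('top',t),('side',s)):
        try: f=[(np.round(d['pixel']).tolist(),round(d['confidence'],2)) for d in spot_point(p,n)]
        except Exception as e: f=e
        print(n,nm,f)
E
```

```text
pics
[0.46241415 0.01375267 1.2814625 ] [-0.14873746  1.10066869  0.5669821 ] {'time': 0.1, 'joint_pos': array([-1.27671322e+00,  9.17681901e-02,  1.23178789e+00,  1.82403030e-05,
        1.81980065e+00, -5.67119479e-02]), 'joint_vel': array([ 0.00093132, -0.00196568, -0.00366171,  0.00125821, -0.00100778,
       -0.0013731 ]), 'tau': array([ 2.77870546e-03, -4.47855234e+01, -4.07571423e+01,  7.00639025e-02,
        2.83530360e-02, -1.16258921e-04]), 'ee_pos': array([ 0.2061111 , -0.56322052,  0.23561648]), 'tcp_rot': array([ 2.03113318,  0.36180323, -2.03152788]), 'wrist_force': array([ 0.16725333,  0.12013878, -0.43398213]), 'ft_torque': array([-0.03280259, -0.00374039,  0.0147342 ]), 'gripper_width': 1.0021256445401123}
loader top [([290.0, 205.0], 0.91), ([177.0, 246.0], 0.37)]
loader side []
vial_blue top [([233.0, 211.0], 0.89), ([319.0, 243.0], 0.79), ([366.0, 226.0], 0.66), ([225.0, 165.0], 0.64)]
vial_blue side [([295.0, 238.0], 0.78), ([253.0, 233.0], 0.71), ([368.0, 206.0], 0.65), ([355.0, 209.0], 0.62)]
vial_red top [([298.0, 249.0], 0.63)]
vial_red side [([352.0, 218.0],
[... 186 characters left out ...]
], 0.89)]
swab_tub top []
swab_tub side []
read_button top it knows: bed, loader, read_button_top, seat_left, seat_right, slide_box, specimen_cup, swab_tub, vial_blue, vial_red
read_button side it knows: bed, loader, read_button_top, seat_left, seat_right, slide_box, specimen_cup, swab_tub, vial_blue, vial_red
read_button_top top [([278.0, 163.0], 0.49)]
read_button_top side [([336.0, 214.0], 0.63), ([284.0, 194.0], 0.57)]
seat_left top [([277.0, 186.0], 0.94)]
seat_left side [([304.0, 207.0], 0.94)]
seat_right top [([304.0, 184.0], 0.59), ([276.0, 188.0], 0.31)]
seat_right side [([306.0, 200.0], 0.77), ([288.0, 195.0], 0.34)]
bed top [([300.0, 224.0], 0.7)]
bed side [([335.0, 219.0], 0.94)]
```

View pics/t0.png

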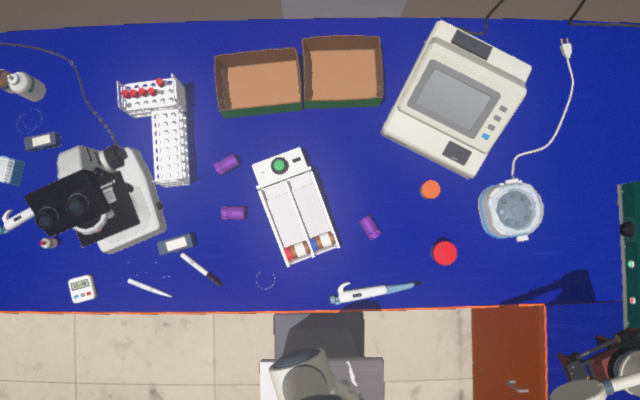

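View pics/s0.png

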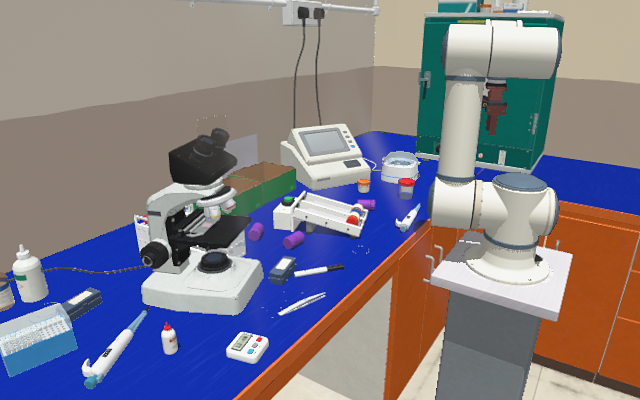

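```bash
python3 - <<'E'
import cv2
a=cv2.imread('pics/t0.png')[130:280,200:400];cv2.imwrite('pics/t0z.png',cv2.resize(a,None,fx=4,fy=4,interpolation=3))
a=cv2.imread('pics/s0.png')[160:300,230:430];cv2.imwrite('pics/s0z.png',cv2.resize(a,None,fx=4,fy=4,interpolation=3))
E
```

```text
(no output)
```

View pics/t0z.png

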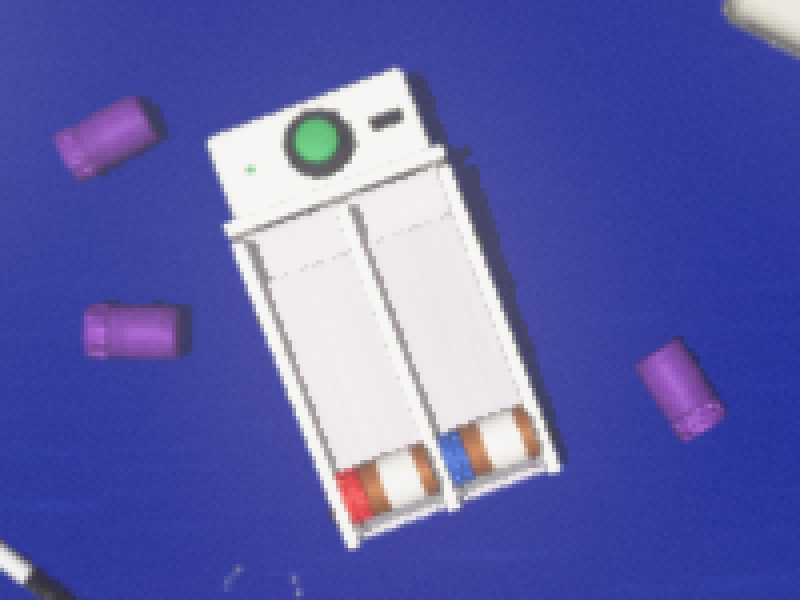

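View pics/s0z.png

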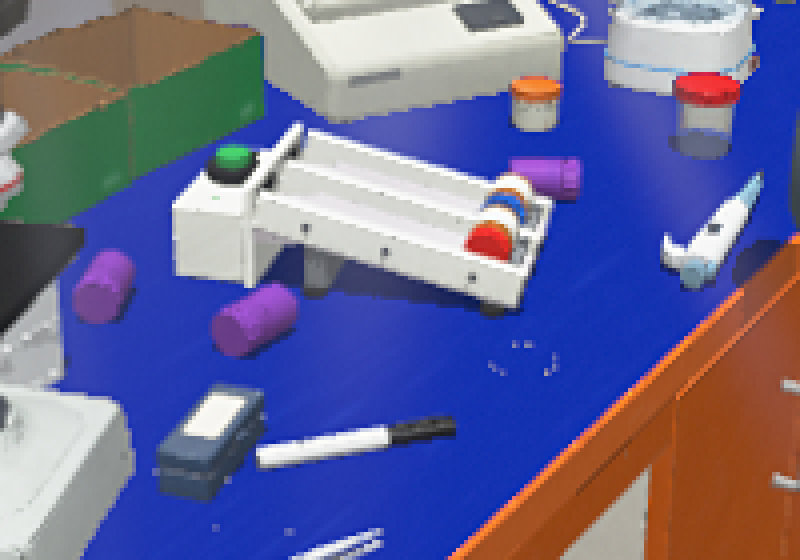

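The blue vial is in the right lane (top zoom about 490,445, which is full-image 322,241) and red is in the left. The purple cylinders are decoys. Next I'll fit the loader pose.

```bash
python3 - <<'E'
from h import *
from scipy.optimize import least_squares
t=read_camera('top');s=read_camera('side')
z2=lambda u,v:(200+(u-1.5)/4,130+(v-1.5)/4)
zs=lambda u,v:(230+(u-1.5)/4,160+(v-1.5)/4)
# vial masks by hand-color check
obs=[(t,z2(390,485),(-112,33.5,43+12)),(t,z2(490,444),(-112,-33.5,43+12)),
(t,z2(305.5,105),(128,0,60)),
(t,z2(359,246),(30,0,56)),
(t,z2(270,279),(30,63,56)),(t,z2(453,212),(30,-63,56)),
]
best=[d for d in spot_point(t,'seat_left')][:1]
def L2W(q,l):
    c,s_=np.cos(q[2]),np.sin(q[2]);x,y,z=np.array(l)/1000
    return np.array([q[0]+c*x-s_*y,q[1]+s_*x+c*y,z])
def f(q): return np.concatenate([proj(p,L2W(q,l))-np.array(px) for p,px,l in obs])
r=least_squares(f,[0.6,0.05,0.35],loss='soft_l1')
q=r.x;print(q,np.round(r.fun.reshape(-1,2),1))
np.save('q.npy',q)
for n,l in [('seat_left',(45,33.5,68)),('seat_right',(45,-33.5,68)),('bed',(-47.5,0,39.5)),('btn',(97,0,70))]:
    print(n,L2W(q,l),proj(t,L2W(q,l)),proj(s,L2W(q,l)))
im=t['frame'].copy();im2=s['frame'].copy()
S=4
def draw(p,x0,y0,n):
    a=cv2.resize(p['frame'][y0:y0+150,x0:x0+200],None,fx=S,fy=S,interpolation=3)[:,:,::-1].copy()
    P=lambda l:tuple(int(v) for v in ((proj(p,L2W(q,l))-[x0,y0])*S+1.5))
    fl=lambda x:23+(x+125)*33/155
    for y in (71,63,4,-4,-63,-71): cv2.line(a,P((-125,y,fl(-125)+16)),P((30,y,72)),(0,255,255),1)
    for x,z in((30,56),(62,82),(-125,23)): cv2.line(a,P((x,71,z)),P((x,-71,z)),(0,0,255),1)
    for l in((128,60,60),(128,-60,60),(66,60,60),(66,-60,60)): cv2.circle(a,P(l),4,(0,200,0),1)
    for y in (33.5,-33.5):
        for e in(-29,29): 
            pts=[P((-112+17*np.cos(k),y+e,43+17*np.sin(k))) for k in np.linspace(0,6.28,24)]
            cv2.polylines(a,[np.array(pts)],True,(255,255,0),1)
    cv2.imwrite(f'pics/{n}.png',a)
draw(t,200,130,'to1');draw(s,230,160,'so1')
b=[d for d in cut_out(t,'read_button_top')]
for d in b: print(d['pixel'],d['confidence'],d['pixels'].sum())
E
```

```text
Traceback (most recent call last):
  File "h.py", line 12, in proj
    c=np.array(p['rotation']).T@(np.array(X)-np.array(p['origin'])); a=c[0]/-c[2];b=-c[1]/-c[2]; f=1+p['k1']*(a*a+b*b)
                                                                       ~^^^
IndexError: invalid index to scalar variable.
```

```bash
sed -i "s/np.array(p\['rotation'\])/RM(p)/g" h.py; cat >> h.py <<'E'
def RM(p):
    r=np.array(p['rotation']); return r if r.shape==(3,3) else R.from_rotvec(r).as_matrix()
def L2W(q,l):
    c,s_=np.cos(q[2]),np.sin(q[2]);x,y,z=np.array(l)/1000
    return np.array([q[0]+c*x-s_*y,q[1]+s_*x+c*y,z])
E
cat > fit.py <<'E'
from h import *
from scipy.optimize import least_squares
t=read_camera('top');s=read_camera('side')
z2=lambda u,v:(200+(u-1.5)/4,130+(v-1.5)/4)
obs=[(t,z2(390,485),(-112,33.5,43+12)),(t,z2(490,444),(-112,-33.5,43+12)),
(t,z2(305.5,105),(128,0,60)),
(t,z2(359,246),(30,0,56)),
(t,z2(270,279),(30,63,56)),(t,z2(453,212),(30,-63,56)),
]
def f(q): return np.concatenate([proj(p,L2W(q,l))-np.array(px) for p,px,l in obs])
r=least_squares(f,[0.6,0.05,0.35],loss='soft_l1')
q=r.x;print(q,np.round(r.fun.reshape(-1,2),1))
np.save('q.npy',q)
for n,l in [('seat_left',(45,33.5,68)),('seat_right',(45,-33.5,68)),('bed',(-47.5,0,39.5)),('btn',(97,0,70))]:
    print(n,L2W(q,l),proj(t,L2W(q,l)),proj(s,L2W(q,l)))
S=4
def draw(p,x0,y0,n):
    a=cv2.resize(p['frame'][y0:y0+150,x0:x0+200],None,fx=S,fy=S,interpolation=3)[:,:,::-1].copy()
    P=lambda l:tuple(int(v) for v in ((proj(p,L2W(q,l))-[x0,y0])*S+1.5))
    fl=lambda x:23+(x+125)*33/155
    for y in (71,63,4,-4,-63,-71): cv2.line(a,P((-125,y,fl(-125)+16)),P((30,y,72)),(0,255,255),1)
    for x,z in((30,56),(62,82),(-125,23)): cv2.line(a,P((x,71,z)),P((x,-71,z)),(0,0,255),1)
    for l in((128,60,60),(128,-60,60),(66,60,60),(66,-60,60)): cv2.circle(a,P(l),4,(0,200,0),1)
    for y in (33.5,-33.5):
        for e in(-29,29): 
            pts=[P((-112+17*np.cos(k),y+e,43+17*np.sin(k))) for k in np.linspace(0,6.28,24)]
            cv2.polylines(a,[np.array(pts)],True,(255,255,0),1)
    cv2.imwrite(f'pics/{n}.png',a)
draw(t,200,130,'to1');draw(s,230,160,'so1')
for p in (t,s):
  for d in cut_out(p,'read_button_top')[:3]: print(d['pixel'],d['confidence'],d['pixels'].sum())
  h=cv2.cvtColor(p['frame'],cv2.COLOR_RGB2HSV); m=((h[...,0]>55)&(h[...,0]<75)&(h[...,1]>150)&(h[...,2]>90))
  yy,xx=np.where(m); k=(xx>260)&(xx<300)&(yy>150)&(yy<215); print('green',xx[k].mean(),yy[k].mean(),k.sum())
E
python3 fit.py
```

```text
[0.55014987 0.06175126 0.34049623] [[-0.2 -0.7]
 [ 0.3 -0. ]
 [-0.  -1.1]
 [ 0.3  0.5]
 [-1.3  1.1]
 [ 0.6  0.1]]
seat_left [0.58137889 0.10835596 0.068     ] [274.52458629 190.21230701] [301.32180514 207.01358356]
seat_right [0.60375387 0.04520249 0.068     ] [300.06982748 180.71870431] [307.31865503 199.30426543]
bed [0.50537689 0.0458884  0.0395    ] [300.70668159 221.10016355] [333.43479871 214.3751037 ]
btn [0.64158101 0.09414488 0.07      ] [279.97151912 165.72685913] [288.38474063 200.99178336]
green nan nan 0
green 290.3424657534247 182.72602739726028 146fit.py:33: RuntimeWarning: Mean of empty slice.
  yy,xx=np.where(m); k=(xx>260)&(xx<300)&(yy>150)&(yy<215); print('green',xx[k].mean(),yy[k].mean(),k.sum())
  ret = ret.dtype.type(ret / rcount)
```

View pics/to1.png

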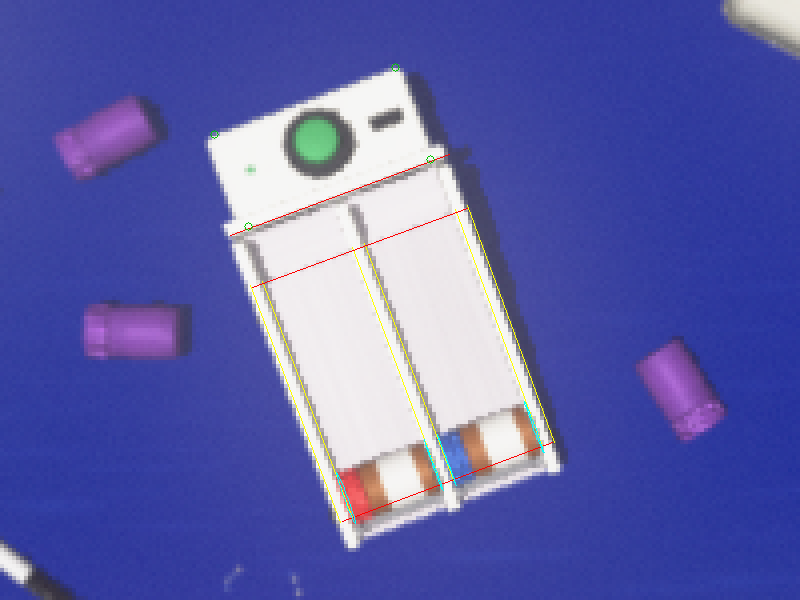

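View pics/so1.png

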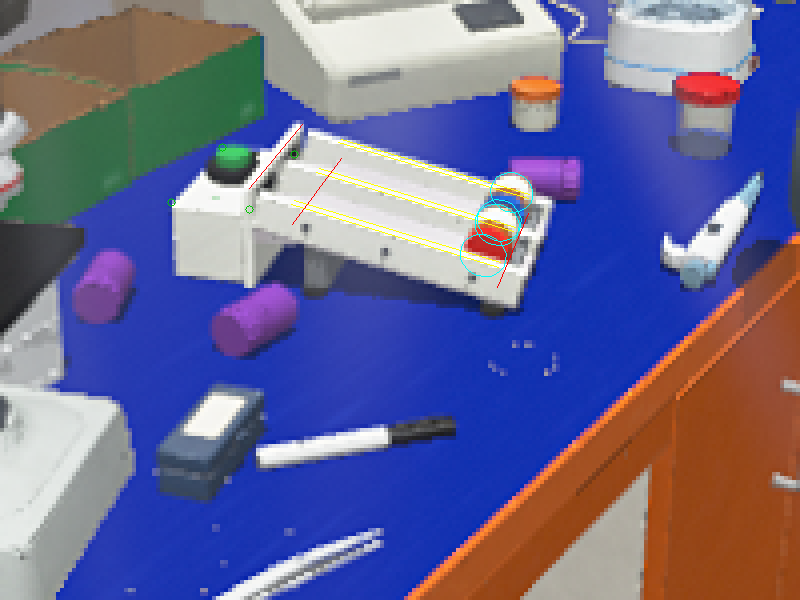

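The fit agrees with the image edges to about 2 mm in both views. Now I'll work out the button position and the approach.

```bash
cat >> h.py <<'E'
def delta(target,Rt,ref=None,Rref=None):
    s=get_state()
    p=np.array(s['ee_pos']) if ref is None else ref; Rc=R.from_rotvec(s['tcp_rot']) if Rref is None else Rref
    return np.round(Rc.inv().apply(np.array(target)-p)*100,2), np.round((Rc.inv()*Rt).as_rotvec(degrees=True),2)
def tool(q,sgn=1):
    ly=np.array([-np.sin(q[2]),np.cos(q[2]),0])*sgn; x=np.array([0,0,-1.]); return R.from_matrix(np.c_[x,ly,np.cross(x,ly)])
E
python3 - <<'E'
from h import *
q=np.load('q.npy');t=read_camera('top');s=read_camera('side')
print(R.from_rotvec(get_state()['tcp_rot']).as_matrix().round(3))
for b in [(230+(234-1.5)/4,160+(152-1.5)/4),(290.3-0,182)]:
    X=tri(t,(200+316.5/4,130+138.5/4),s,b);c,sn=np.cos(q[2]),np.sin(q[2]);d=X[:2]-q[:2];print(X,d[0]*c+d[1]*sn,-d[0]*sn+d[1]*c)
for z in(.066,.07,.075):
    X=onz(t,(200+316.5/4,130+138.5/4),z);d=X[:2]-q[:2];print(z,X,d[0]*c+d[1]*sn,-d[0]*sn+d[1]*c)
# tip z 0.039 -> TCP z .053 ; x loader
T=L2W(q,(-112-17-10-8,-33.5,0))
for z in(.15,.053):
  T[2]=z; print(T,delta(T,tool(q,1)),delta(T,tool(q,-1)))
E
```

```text
[[ 0.     0.344 -0.939]
 [ 0.    -0.939 -0.344]
 [-1.    -0.    -0.   ]]
[0.64216825 0.09510344 0.08152405] 0.09787363556959366 0.0007074140534826592
[0.63450303 0.09165719 0.13335354] 0.08949759904393532 1.885802379493831e-05
0.066 [0.64496194 0.09647603 0.066     ] 0.10096532858700326 0.0010682400303565487
0.07 [0.64436119 0.0962038  0.07      ] 0.10030815182524153 0.001012256682163891
0.075 [0.64361025 0.0958635  0.075     ] 0.09948668087303937 0.0009422774969230739
[ 0.42277677 -0.01891684  0.15      ] (array([  8.66, -43.7 , -39.05]), array([-179.41,   -0.  ,   -0.  ])) (array([  8.66, -43.7 , -39.05]), array([ 0.59, -0.  ,  0.  ]))
[ 0.42277677 -0.01891684  0.053     ] (array([ 18.36, -43.7 , -39.05]), array([-179.41,   -0.  ,   -0.  ])) (array([ 18.36, -43.7 , -39.05]), array([ 0.59, -0.  ,  0.  ]))
```

```bash
python3 -m jog '[{"translation":[1,-4,-3.6],"angular":[0.6,0,0]},{"translation":[2,-8,-7.2],"angular":[0.6,0,0]},{"translation":[3,-12,-10.8],"angular":[0.6,0,0]},{"translation":[4,-16,-14.3],"angular":[0.6,0,0]},{"translation":[5,-20,-17.9],"angular":[0.6,0,0]},{"translation":[6,-24,-21.4],"angular":[0.6,0,0]},{"translation":[6.5,-28,-25],"angular":[0.6,0,0]},{"translation":[7,-32,-28.6],"angular":[0.6,0,0]},{"translation":[7.5,-36,-32.2],"angular":[0.6,0,0]},{"translation":[8,-40,-35.7],"angular":[0.6,0,0]},{"translation":[8.7,-43.7,-39.05],"angular":[0.6,0,0]},{"translation":[8.7,-43.7,-39.05],"angular":[0.6,0,0]},{"translation":[8.7,-43.7,-39.05],"angular":[0.6,0,0]},{"translation":[8.7,-43.7,-39.05],"angular":[0.6,0,0]},{"translation":[8.7,-43.7,-39.05],"angular":[0.6,0,0]}]' 0.81 20
python3 - <<'E'
from h import *
q=np.load('q.npy');T=L2W(q,(-147,-33.5,54.5));print(get_state()['gripper_width'],delta(T,tool(q,-1)))
t=read_camera('top');a=t['frame'][130:280,200:400,::-1];cv2.imwrite('pics/t1.png',cv2.resize(a,None,fx=4,fy=4,interpolation=3))
E
```

```text
time: 3.05
ee_pos: [0.4226, -0.0198, 0.1499]
tcp_rot: [2.037, 0.348, -2.037]
wrist_force: [-0.2, 0.4, -0.2]
gripper_width: 0.185
0.18469348356748852 (array([ 9.54, -0.08, -0.05]), array([-0.06, -0.  , -0.03]))
```

View pics/t1.png

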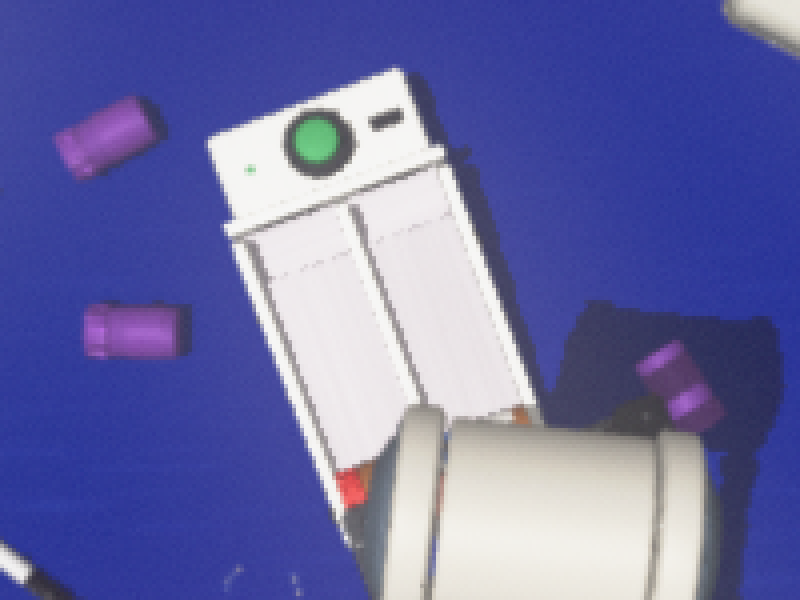

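The arm hides the foot in the top view. I'll descend behind the vial and check with the side view and the force reading.

```bash
python3 -m jog '[{"translation":[2.5,-0.03,0],"angular":[0,0,0]},{"translation":[5,-0.05,0],"angular":[0,0,0]},{"translation":[7,-0.08,0],"angular":[0,0,0]},{"translation":[8.3,-0.08,0],"angular":[0,0,0]},{"translation":[9,-0.08,0],"angular":[0,0,0]},{"translation":[9.5,-0.08,0],"angular":[0,0,0]},{"translation":[9.5,-0.08,0],"angular":[0,0,0]}]'
python3 - <<'E'
from h import *
q=np.load('q.npy');T=L2W(q,(-147,-33.5,54.5));print(delta(T,tool(q,-1)))
t=read_camera('side');a=t['frame'][150:270,260:420,::-1];cv2.imwrite('pics/s2.png',cv2.resize(a,None,fx=5,fy=5,interpolation=3))
E
```

```text
time: 3.8
ee_pos: [0.4225, -0.0185, 0.0547]
tcp_rot: [2.037, 0.349, -2.037]
wrist_force: [-0.2, 0.2, -0.7]
gripper_width: 0.194
(array([ 0.02,  0.05, -0.01]), array([-0.05, -0.01, -0.  ]))
```

View pics/s2.png

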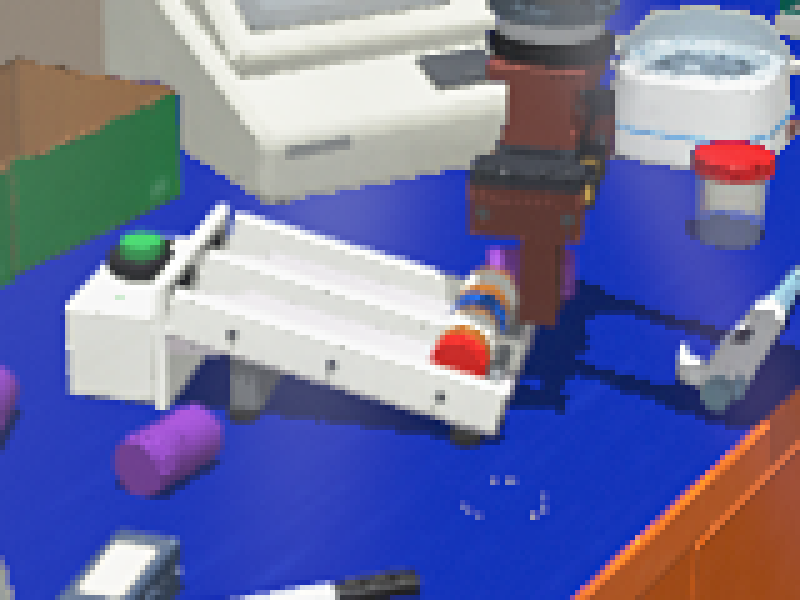

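The fingers are just behind the blue vial, with no contact yet. I'll push up the slope at 25 mm/s.

```bash
python3 -m jog '[{"translation":[0,0.05,-0.25],"angular":[0,0,0]},{"translation":[0,0.05,-0.5],"angular":[0,0,0]},{"translation":[0,0.05,-0.75],"angular":[0,0,0]},{"translation":[-0.05,0.05,-1],"angular":[0,0,0]},{"translation":[-0.1,0.05,-1.25],"angular":[0,0,0]},{"translation":[-0.15,0.05,-1.5],"angular":[0,0,0]},{"translation":[-0.2,0.05,-1.75],"angular":[0,0,0]},{"translation":[-0.26,0.05,-2],"angular":[0,0,0]},{"translation":[-0.31,0.05,-2.25],"angular":[0,0,0]},{"translation":[-0.36,0.05,-2.5],"angular":[0,0,0]},{"translation":[-0.42,0.05,-2.75],"angular":[0,0,0]},{"translation":[-0.47,0.05,-3],"angular":[0,0,0]},{"translation":[-0.52,0.05,-3.25],"angular":[0,0,0]},{"translation":[-0.58,0.05,-3.5],"angular":[0,0,0]},{"translation":[-0.63,0.05,-3.75],"angular":[0,0,0]},{"translation":[-0.68,0.05,-4],"angular":[0,0,0]}]'
python3 - <<'E'
from h import *
q=np.load('q.npy');print(delta(L2W(q,(-147,-33.5,54.5)),tool(q,-1)))
t=read_camera('side');a=t['frame'][150:270,260:420,::-1];cv2.imwrite('pics/s3.png',cv2.resize(a,None,fx=5,fy=5,interpolation=3))
E
```

```text
time: 5.45
ee_pos: [0.4606, -0.0052, 0.0615]
tcp_rot: [2.037, 0.35, -2.037]
wrist_force: [0.5, -0.8, 0.2]
gripper_width: 0.188
(array([0.7 , 0.03, 4.02]), array([-0.01, -0.  , -0.  ]))
```

View pics/s3.png

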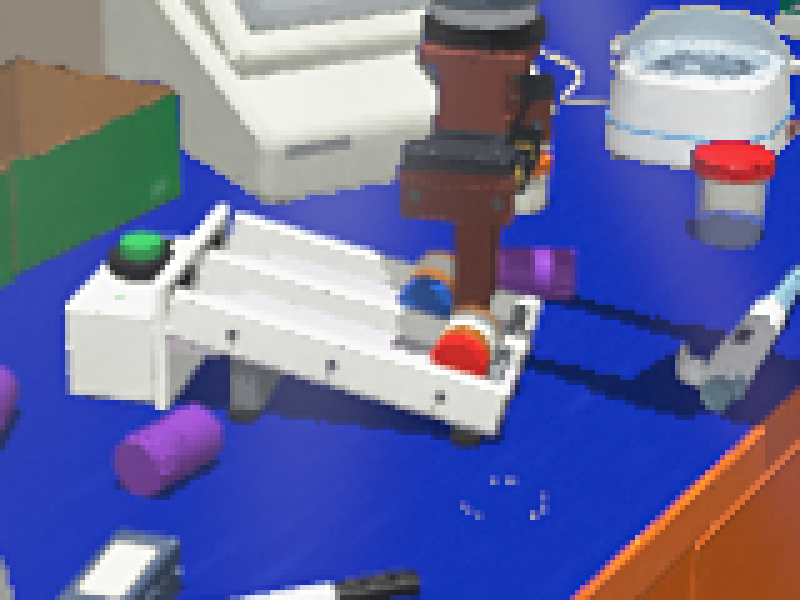

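The vial is rolling up with the fingers and red hasn't moved, so I'll continue.

```bash
python3 -m jog '[{"translation":[-0.05,0,-0.25],"angular":[0,0,0]},{"translation":[-0.11,0,-0.5],"angular":[0,0,0]},{"translation":[-0.16,0,-0.75],"angular":[0,0,0]},{"translation":[-0.21,0,-1],"angular":[0,0,0]},{"translation":[-0.27,0,-1.25],"angular":[0,0,0]},{"translation":[-0.32,0,-1.5],"angular":[0,0,0]},{"translation":[-0.37,0,-1.75],"angular":[0,0,0]},{"translation":[-0.43,0,-2],"angular":[0,0,0]},{"translation":[-0.48,0,-2.25],"angular":[0,0,0]},{"translation":[-0.53,0,-2.5],"angular":[0,0,0]},{"translation":[-0.58,0,-2.75],"angular":[0,0,0]},{"translation":[-0.64,0,-3],"angular":[0,0,0]},{"translation":[-0.69,0,-3.25],"angular":[0,0,0]},{"translation":[-0.74,0,-3.5],"angular":[0,0,0]},{"translation":[-0.8,0,-3.75],"angular":[0,0,0]},{"translation":[-0.85,0,-4],"angular":[0,0,0]},{"translation":[-0.9,0,-4.25],"angular":[0,0,0]},{"translation":[-0.96,0,-4.5],"angular":[0,0,0]},{"translation":[-1.01,0,-4.75],"angular":[0,0,0]},{"translation":[-1.06,0,-5],"angular":[0,0,0]}]'
python3 - <<'E'
from h import *
q=np.load('q.npy');print(delta(L2W(q,(-147,-33.5,54.5)),tool(q,-1)))
t=read_camera('side');a=t['frame'][150:270,260:420,::-1];cv2.imwrite('pics/s4.png',cv2.resize(a,None,fx=5,fy=5,interpolation=3))
E
```

```text
time: 7.5
ee_pos: [0.5077, 0.0115, 0.0721]
tcp_rot: [2.037, 0.35, -2.037]
wrist_force: [0.1, -0.1, -0.6]
gripper_width: 0.188
(array([1.76, 0.03, 9.02]), array([-0.01,  0.  ,  0.  ]))
```

View pics/s4.png

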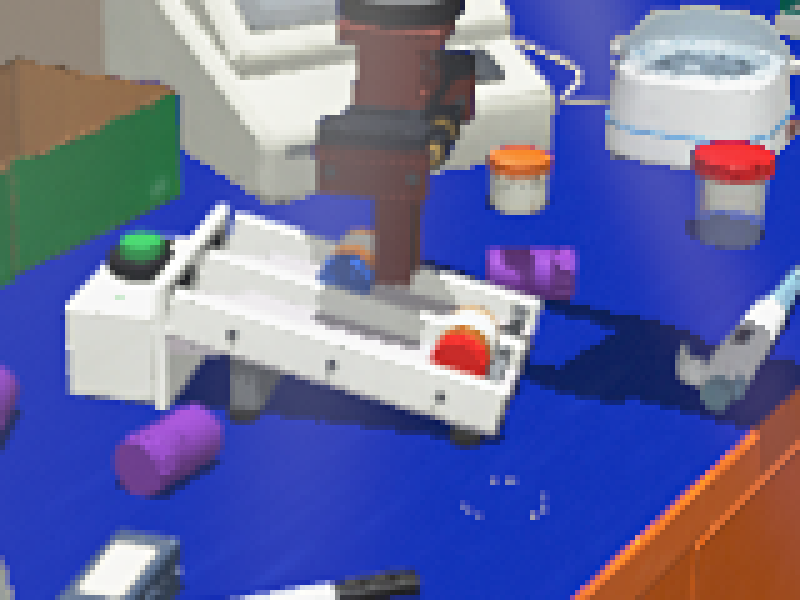

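```bash
python3 -m jog '[{"translation":[-0.05,0,-0.25],"angular":[0,0,0]},{"translation":[-0.11,0,-0.5],"angular":[0,0,0]},{"translation":[-0.16,0,-0.75],"angular":[0,0,0]},{"translation":[-0.21,0,-1],"angular":[0,0,0]},{"translation":[-0.27,0,-1.25],"angular":[0,0,0]},{"translation":[-0.32,0,-1.5],"angular":[0,0,0]},{"translation":[-0.37,0,-1.75],"angular":[0,0,0]},{"translation":[-0.43,0,-2],"angular":[0,0,0]},{"translation":[-0.48,0,-2.25],"angular":[0,0,0]},{"translation":[-0.53,0,-2.5],"angular":[0,0,0]},{"translation":[-0.58,0,-2.75],"angular":[0,0,0]},{"translation":[-0.64,0,-3],"angular":[0,0,0]},{"translation":[-0.69,0,-3.25],"angular":[0,0,0]},{"translation":[-0.74,0,-3.5],"angular":[0,0,0]},{"translation":[-0.8,0,-3.75],"angular":[0,0,0]},{"translation":[-0.85,0,-4],"angular":[0,0,0]},{"translation":[-0.9,0,-4.25],"angular":[0,0,0]},{"translation":[-0.96,0,-4.5],"angular":[0,0,0]},{"translation":[-1.01,0,-4.75],"angular":[0,0,0]},{"translation":[-1.06,0,-5],"angular":[0,0,0]}]'
python3 - <<'E'
from h import *
q=np.load('q.npy');print(delta(L2W(q,(-147,-33.5,54.5)),tool(q,-1)))
t=read_camera('side');a=t['frame'][150:270,260:420,::-1];cv2.imwrite('pics/s5.png',cv2.resize(a,None,fx=5,fy=5,interpolation=3))
E
```

```text
time: 9.55
ee_pos: [0.5548, 0.0282, 0.0827]
tcp_rot: [2.037, 0.35, -2.037]
wrist_force: [0.2, 0.5, -0.0]
gripper_width: 0.192
(array([ 2.82,  0.03, 14.02]), array([-0.01, -0.  , -0.  ]))
```

View pics/s5.png

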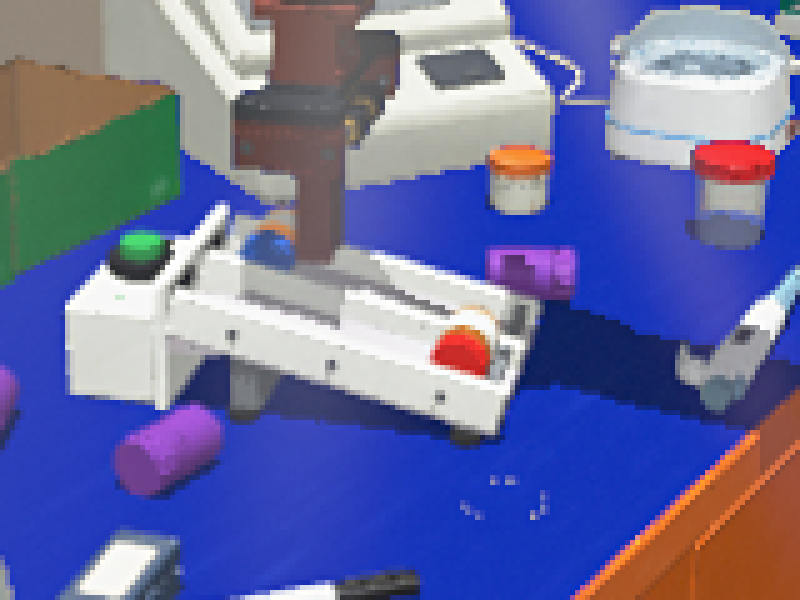

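```bash
python3 -m jog '[{"translation":[-0.02,0,-0.12],"angular":[0,0,0]},{"translation":[-0.04,0,-0.24],"angular":[0,0,0]},{"translation":[-0.06,0,-0.36],"angular":[0,0,0]},{"translation":[-0.08,0,-0.48],"angular":[0,0,0]},{"translation":[-0.1,0,-0.6],"angular":[0,0,0]},{"translation":[-0.1,0,-0.72],"angular":[0,0,0]},{"translation":[-0.1,0,-0.84],"angular":[0,0,0]},{"translation":[-0.1,0,-0.96],"angular":[0,0,0]},{"translation":[-0.1,0,-1.08],"angular":[0,0,0]},{"translation":[-0.1,0,-1.2],"angular":[0,0,0]},{"translation":[-0.1,0,-1.32],"angular":[0,0,0]},{"translation":[-0.1,0,-1.44],"angular":[0,0,0]},{"translation":[-0.1,0,-1.56],"angular":[0,0,0]},{"translation":[-0.1,0,-1.68],"angular":[0,0,0]},{"translation":[-0.1,0,-1.68],"angular":[0,0,0]}]'
python3 - <<'E'
from h import *
q=np.load('q.npy');print(delta(L2W(q,(-147,-33.5,54.5)),tool(q,-1)))
t=read_camera('side');a=t['frame'][150:270,260:420,::-1];cv2.imwrite('pics/s6.png',cv2.resize(a,None,fx=5,fy=5,interpolation=3))
E
```

```text
time: 11.1
ee_pos: [0.5706, 0.0337, 0.0836]
tcp_rot: [2.037, 0.35, -2.037]
wrist_force: [-0.2, -0.4, 0.1]
gripper_width: 0.188
(array([ 2.91,  0.03, 15.69]), array([-0.01, -0.  ,  0.  ]))
```

View pics/s6.png

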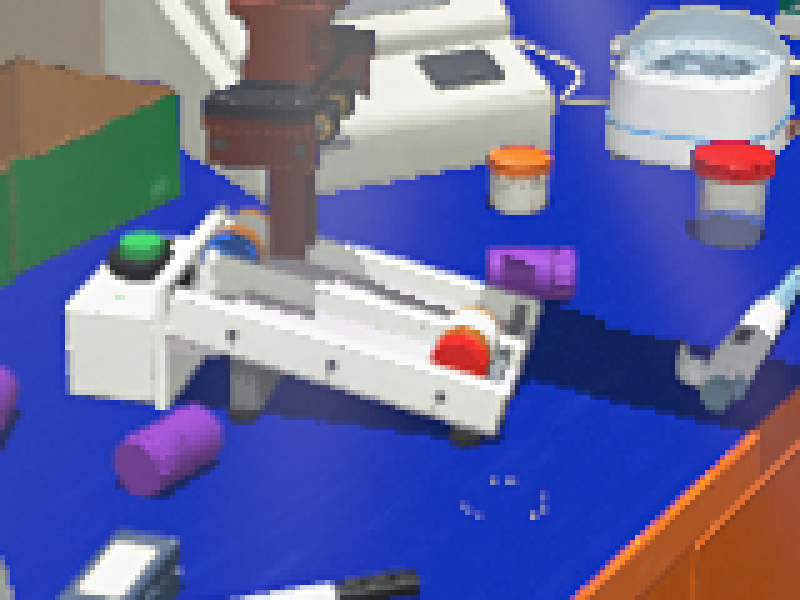

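The vial looks dropped in, with the blue cap now sunk behind the rail. I'll check it against the projected parked and on-lip outlines.

```bash
python3 - <<'E'
from h import *
q=np.load('q.npy')
t=read_camera('side');x0,y0,S=265,180,16
a=cv2.resize(t['frame'][y0:y0+36,x0:x0+49,::-1],None,fx=S,fy=S,interpolation=3).copy()
for (X,Z),c in (((45,68),(0,255,0)),((36,72.5),(0,0,255))):
  for e in (29,-29):
    pts=[(proj(t,L2W(q,(X+17*np.cos(k),-33.5+e,Z+17*np.sin(k))))-[x0,y0])*S+S/2 for k in np.linspace(0,6.28,40)]
    cv2.polylines(a,[np.array(pts).astype(int)],True,c,1)
cv2.imwrite('pics/s7.png',a)
E
```

```text
(no output)
```

View pics/s7.png

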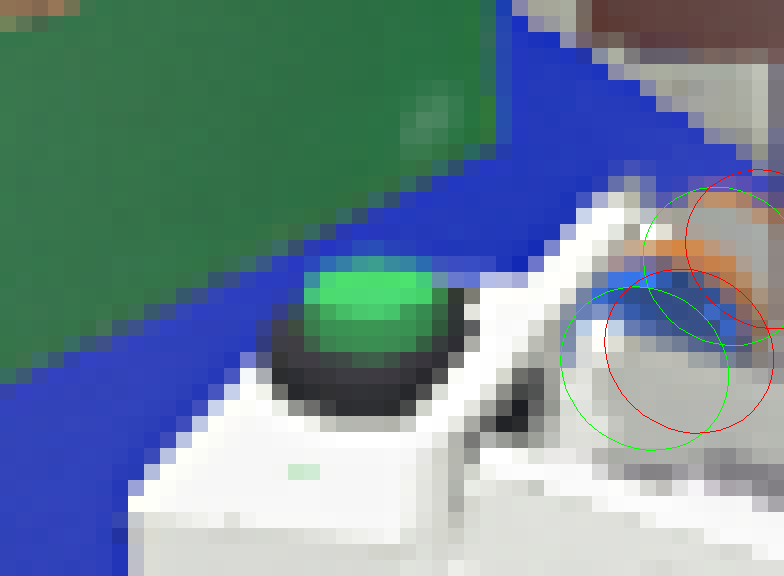

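It's consistent with parked: there is now a gap between cap and finger, where they touched before. I'll nudge 4 mm more as a margin, then lift away and look from above.

```bash
python3 -m jog '[{"translation":[0,0,-0.12],"angular":[0,0,0]},{"translation":[0,0,-0.24],"angular":[0,0,0]},{"translation":[0,0,-0.4],"angular":[0,0,0]},{"translation":[0,0,-0.4],"angular":[0,0,0]}]'
python3 -m jog '[{"translation":[0,0,0.5],"angular":[0,0,0]},{"translation":[0,0,1.2],"angular":[0,0,0]},{"translation":[-2,0,3],"angular":[0,0,0]},{"translation":[-5,0,6],"angular":[0,0,0]},{"translation":[-8,0,10],"angular":[0,0,0]},{"translation":[-9,0,14],"angular":[0,0,0]},{"translation":[-9,0,15],"angular":[0,0,0]},{"translation":[-9,0,15],"angular":[0,0,0]}]' 1 20
python3 - <<'E'
from h import *
q=np.load('q.npy')
for n,x0,y0 in (('top',220,140),('side',250,165)):
  t=read_camera(n);S=6
  a=cv2.resize(t['frame'][y0:y0+95,x0:x0+130,::-1],None,fx=S,fy=S,interpolation=3).copy();cv2.imwrite(f'pics/{n}8.png',a)
T=L2W(q,(98,0.5,105));print(delta(T,tool(q,-1)))
E
```

```text
time: 11.6
ee_pos: [0.5744, 0.0351, 0.0836]
tcp_rot: [2.037, 0.35, -2.037]
wrist_force: [0.4, -0.2, -0.7]
gripper_width: 0.188
time: 12.4
ee_pos: [0.4321, -0.0154, 0.1742]
tcp_rot: [2.04, 0.348, -2.035]
wrist_force: [0.7, -0.5, -0.2]
gripper_width: 0.007
(array([  6.79,  -3.37, -23.41]), array([-0.02,  0.01,  0.02]))
```

View pics/top8.png

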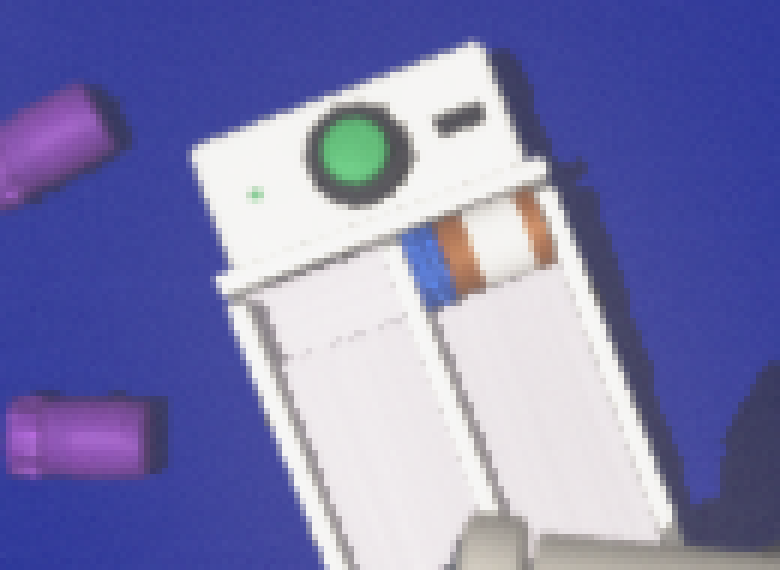

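View pics/side8.png

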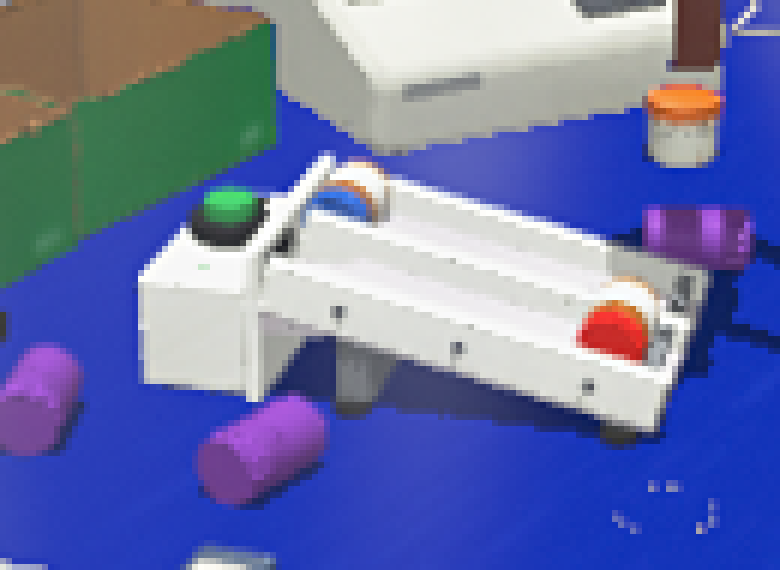

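The blue vial is parked against the plate (top view 480,250) and red is still at the foot (side view 615,335). Now for the button, with the fingers closed.

```bash
python3 -m jog '[{"translation":[0,-0.5,-4],"angular":[0,0,0]},{"translation":[0,-1,-8],"angular":[0,0,0]},{"translation":[0,-1.6,-12],"angular":[0,0,0]},{"translation":[0,-2.2,-16],"angular":[0,0,0]},{"translation":[0,-2.8,-20],"angular":[0,0,0]},{"translation":[0,-3.37,-23.45],"angular":[0,0,0]},{"translation":[2,-3.37,-23.45],"angular":[0,0,0]},{"translation":[4.5,-3.37,-23.45],"angular":[0,0,0]},{"translation":[6,-3.37,-23.45],"angular":[0,0,0]},{"translation":[6.8,-3.37,-23.45],"angular":[0,0,0]},{"translation":[6.8,-3.37,-23.45],"angular":[0,0,0]}]' 1
python3 - <<'E'
from h import *
q=np.load('q.npy')
t=read_camera('side');x0,y0,S=250,155,6
a=cv2.resize(t['frame'][y0:y0+95,x0:x0+130,::-1],None,fx=S,fy=S,interpolation=3).copy();cv2.imwrite('pics/s9.png',a)
T=L2W(q,(98.5,0.5,105));print(delta(T,tool(q,-1)))
E
```

```text
time: 13.6
ee_pos: [0.642, 0.0952, 0.1035]
tcp_rot: [2.033, 0.35, -2.04]
wrist_force: [0.7, 0.1, -0.4]
gripper_width: 0.005
(array([ 0.03,  0.01, -0.03]), array([-0.01,  0.05,  0.01]))
```

View pics/s9.png

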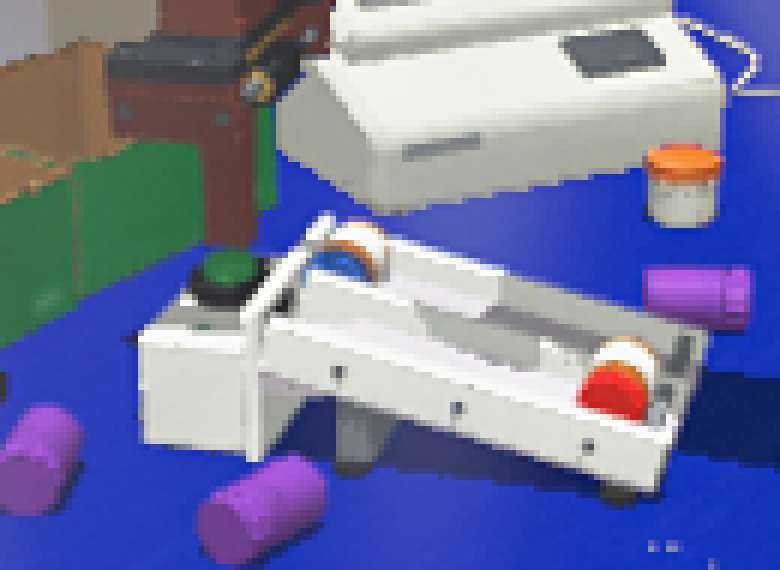

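```bash
python3 -m jog '[{"translation":[0.3,0,0],"angular":[0,0,0]},{"translation":[0.6,0,0],"angular":[0,0,0]},{"translation":[0.9,0,0],"angular":[0,0,0]},{"translation":[1,0,0],"angular":[0,0,0]},{"translation":[1,0,0],"angular":[0,0,0]}]'
python3 -m jog '[{"translation":[0.1,0,0],"angular":[0,0,0]},{"translation":[0.2,0,0],"angular":[0,0,0]},{"translation":[0.3,0,0],"angular":[0,0,0]},{"translation":[0.3,0,0],"angular":[0,0,0]}]'
```

```text
time: 14.15
ee_pos: [0.6427, 0.095, 0.096]
tcp_rot: [2.037, 0.35, -2.036]
wrist_force: [0.2, -0.5, 1.6]
gripper_width: 0.006
time: 14.55
ee_pos: [0.6427, 0.095, 0.0929]
tcp_rot: [2.037, 0.35, -2.036]
wrist_force: [-1.1, -0.8, 3.5]
gripper_width: 0.006
```

```bash
python3 -m jog '[{"translation":[0.1,0,0],"angular":[0,0,0]},{"translation":[0.2,0,0],"angular":[0,0,0]},{"translation":[0.2,0,0],"angular":[0,0,0]}]'
python3 -m jog '[{"translation":[0.1,0,0],"angular":[0,0,0]},{"translation":[0.2,0,0],"angular":[0,0,0]},{"translation":[0.2,0,0],"angular":[0,0,0]}]'
```

```text
time: 14.85
ee_pos: [0.6428, 0.095, 0.0908]
tcp_rot: [2.037, 0.35, -2.036]
wrist_force: [-0.7, -1.2, 5.0]
gripper_width: 0.001
time: 15.15
ee_pos: [0.6428, 0.095, 0.0903]
tcp_rot: [2.038, 0.35, -2.035]
wrist_force: [-2.8, -1.0, 9.7]
gripper_width: 0.007
```

```bash
python3 -m jog '[{"translation":[0.1,0,0],"angular":[0,0,0]},{"translation":[0.2,0,0],"angular":[0,0,0]},{"translation":[0.2,0,0],"angular":[0,0,0]},{"translation":[0.2,0,0],"angular":[0,0,0]}]'
python3 -m jog '[{"translation":[-0.3,0,0],"angular":[0,0,0]},{"translation":[-0.8,0,0],"angular":[0,0,0]},{"translation":[-2,0,0],"angular":[0,0,0]},{"translation":[-5,0,0],"angular":[0,0,0]},{"translation":[-9,0,0],"angular":[0,0,0]},{"translation":[-9,0,4],"angular":[0,0,0]},{"translation":[-9,0,8],"angular":[0,0,0]},{"translation":[-9,0,12],"angular":[0,0,0]},{"translation":[-9,0,16],"angular":[0,0,0]},{"translation":[-9,0,20],"angular":[0,0,0]},{"translation":[-9,0,24],"angular":[0,0,0]},{"translation":[-9,0,24],"angular":[0,0,0]},{"translation":[-9,0,24],"angular":[0,0,0]}]'
python3 - <<'E'
from h import *
print(get_state()['wrist_force'])
for n,x0,y0 in (('top',220,140),('side',250,165)):
  t=read_camera(n);S=6;save(t,n+'10full')
  a=cv2.resize(t['frame'][y0:y0+95,x0:x0+130,::-1],None,fx=S,fy=S,interpolation=3).copy();cv2.imwrite(f'pics/{n}10.png',a)
E
```

```text
time: 15.55
ee_pos: [0.6429, 0.095, 0.0902]
tcp_rot: [2.039, 0.35, -2.034]
wrist_force: [-7.2, -1.6, 16.0]
gripper_width: 0.004
time: 16.85
ee_pos: [0.4163, 0.0149, 0.177]
tcp_rot: [2.039, 0.35, -2.035]
wrist_force: [1.0, 0.1, 0.3]
gripper_width: 0.003
[1.0463329  0.09066734 0.29718027]
```

View pics/top10.png

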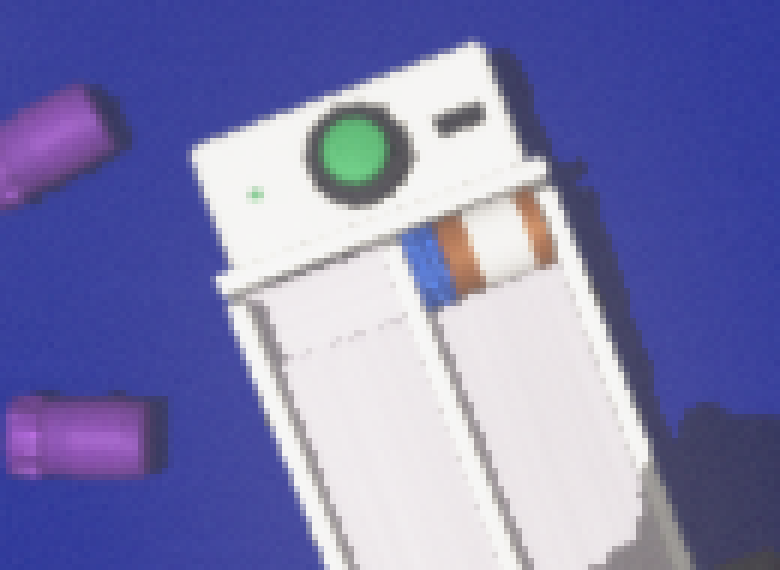

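View pics/side10.png

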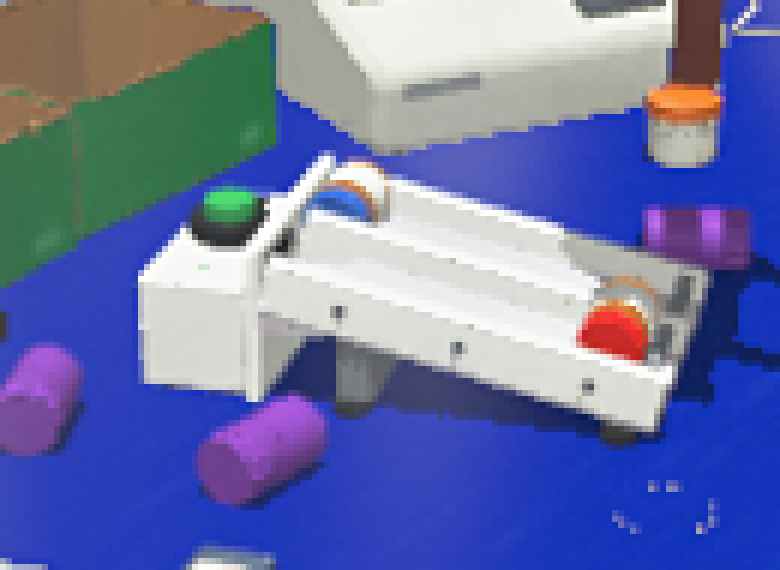

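View pics/top10full.png

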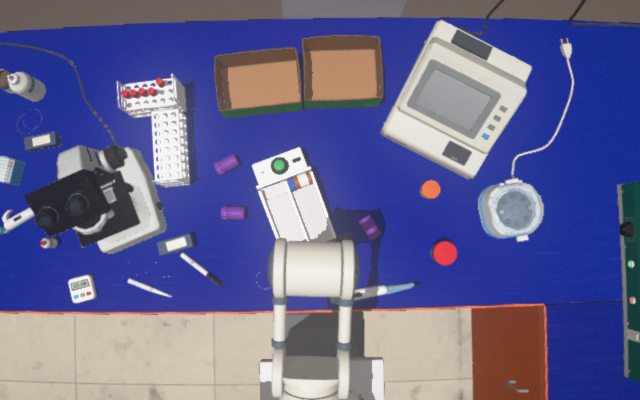

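The blue vial is parked, the button is back up, red is at the foot and the bystanders haven't moved. Handing in.

```bash
python3 -c "
from plant import *
print(sign_off())"
```

```text
the job is handed in; nothing more can be done
None
```

I pushed the blue-capped vial up the right lane at about 25 mm/s, slowing to 12 mm/s near the top, until it dropped over the lip into the pocket. I then pressed the green button down to its stop, let it spring back, moved the arm clear and handed in at about 17 s.

- **Vials:** the last pictures from both cameras show the blue vial against the stop plate. The side view shows the red vial still at the foot of its lane.
- **Button:** the button came to a hard stop after about 6 mm of travel; the force rose from 5 N to 16 N with almost no further movement. The pictures show it back up. I had no direct reading of its travel.
- **Other things on the worktop:** the specimen cup, slide box, swab tub and purple look-alikes appear where they were at the start.
- **Disagreement:** in the side view, my fitted loader outline was 2–3 pixels off in places. The first outline check of the parked vial was therefore not conclusive, so I confirmed it from above. No check failed.

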